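# Prop the overhanging arm with the screw jack

## Robot

A 7-joint arm with a two-finger parallel gripper is mounted at the origin on a cart in front of the work surface, level with it; the furniture and walls round the work are solid. World frame = base frame: x ahead of the robot, y to its left, z up, the work surface at z = 0. Lengths are in m, angles in rad, forces in N, time in s.
With the tool pointing down it reaches from about 0.4 to 0.85 m from the base axis. Payload 10.4 kg.
Tool frame: the origin (TCP) lies at the very end of the fingers, on their centre line; the grasp point (between the pads) lies 19 mm behind it; x points along the fingers, z is the direction in which the jaws open and shut, and the axes are right-handed (so a half turn about x gives the same grasp; the last joint's range is limited). The gripper opens to 85 mm and grips with 20 to 120 N. Pads are 22 mm wide; open, the fingers measure 114 mm over their backs; the gripper's body (76 mm by 85 mm) begins 54 mm behind the grasp point. The pads swing forward as they close: fully open they stand 13 mm farther back than shut.
Start: joints at [-1.342, 0.332, -0.065, 1.46, 0.022, 1.35, -0.088], TCP at [0.156, 0.605, 0.231] pointing down, gripper open.
Joint ranges: [-2.6, 2.6], [-0.5, 2.12], [-1.47, 1.34], [0.16, 2.42], [-1.27, 4.41], [0.06, 2.06], [-2.6, 2.6]. Speed limits (rad/s): [2.22, 2.22, 2.79, 2.79, 3.14, 3.14, 3.14].

## Interface

Orientations are given as a unit quaternion [x, y, z, w].
In Python, from workcell import get_obs, camera, camera_info, hand_in gives the robot as it stands.
- The arm moves only by the tool move_arm, never from a script. Its argument "motion" is text: rows parted by semicolons, each of 4 numbers parted by spaces: the shift along the world's x, y, z in m, then the turn about the world's z in rad. In form: tx ty tz spin; .... A call has 1 to 10 rows; each row is the pose to reach, as a shift and turn from the pose commanded when the call began; what a row does not reach only later rows make up. A row lasts 1/8 s, in which the tool goes at most 62.5 mm and 10.7 degrees, less where a joint would pass 70% of its speed; a pose out of reach is approached as far as the arm can. A call with a gripper value outside its range is refused whole. "grip" is the opening, from 0 (shut) to 1 (fully open), set as the call begins (left out, the last holds). The fingers move at their own pace and stop on an object; "force" is the grip in N (left out, the last holds). Time passes only in rows, so rows that repeat a pose let the fingers close. It gives the time, the measured TCP pose, the force and the opening at its end, in the units of the state.
- get_obs(): the state, without advancing time (a new reading comes with each control period).
- camera(name): name is "scene" or "top" or "wrist"; returns (picture, depth): 480x640x3 uint8, red, green, blue; 480x640 float32, m along the optical axis (not along the pixel's ray), 0 where there is no reading.
- camera_info(name): a dict with "camera_matrix" (3x3 intrinsics, pixels), "k1" (the pictures are not rectified: a ray, as slopes to the right and down, at radius r is drawn at 1 + k1 r^2 times it, then the intrinsics apply), "eye" and "attitude" of the camera in the world. Camera axes: x right, y up, looking along -z (the intrinsics and any distortion apply to the point x, -y, -z); pixel columns grow to the right and rows downward; lengths in m; the calibration is good to about 2 mm. A picture is of the moment at which its call begins: read the wrist's pose just before it. camera_info takes no time and is no camera call; for the wrist camera it gives the pose at the moment of the call.
- hand_in(): hands the job in, once; it reports no verdict.
The state is a dict: "clock": time; "joint_pos": joint angles; "joint_velocities": joint speeds; "tau": joint torques, N m; "position": TCP position; "ee_rot": TCP orientation; "ft_force": force on the tool from outside, world axes, zero at the start; "torque": the same for the moment, N m; "grip_width": opening from 0.0 (shut) to 1.0 (fully open).
Only numpy, scipy, OpenCV 4.12 (cv2) and the standard library are available. Lean on these libraries where they do the work, as an engineer would, in place of code of your own. Each camera call takes 0.05 s, during which the arm holds its last target.

## Task

Bring the screw jack to the clamp stand and set it down with the middle of its platform under the rubber foot of the hinged arm, then turn its knob clockwise to raise the platform until it just touches the foot and bears on it without lifting the arm off its stop. Leave the jack standing there on its own, and do not disturb the torch or the speed sensor.

Things in the scene. Friction and masses are not known exactly. Their poses are not given: they have to be found in the camera images.
- jack: Loose steel screw jack, 0.86 kg, starting upright with its platform fully down; flat base plate 195 x 70 x 10 mm reaching from x = -157.5 to +37.5 mm. Origin: underside, below the platform's centre; x from knob towards platform, z up. Carrying lug centred at x = -60 mm (centre of mass within 10 mm of it), knob axis at x = -125 mm.
- jack_lug (a point): Grip point in the jack's upright carrying lug, a steel plate 14 mm thick (y) and 40 mm long (x), between knob and platform; 75 mm above the jack's underside, 10 mm below the lug's top. Axes as the jack's.
- jack_platform: Rectangular steel platform of the jack, 64 x 56 x 10 mm; origin at the centre of its top face, 60 mm above the jack's underside when fully down; z up. It rises 6 mm for each radian that the knob is turned clockwise, 24 mm at most.
- knob_grip (a point): On the vertical axis of the jack's round black knob (39 mm diameter, 34 mm tall), 105 mm above the jack's underside, 13 mm below the knob's top. Clockwise from above raises; 0 to 4.0 rad, starts at 0; 1.1 to 2.8 rad needed. It takes about 0.13 N m to turn and stays where left; when the platform bears on the foot this rises by about 0.08 N m, and turning on then lifts the arm.
- stand: Grey fixed clamp stand with two cheeks, base 105 x 110 mm, cheek tops 126 mm high; origin under its hinge, on the bench. The arm points along the stand's own -x; z up.
- mount_arm: Aluminium arm, 150 mm from hinge to nose end, 36 to 40 mm wide, hinged in the stand about a level pin 105 mm above the bench (origin on the pin, x away from the nose, z up). It rests level on a stop by its own weight; about 14 N upward at the foot lifts it.
- nose_top (a point): Top centre of the arm's round nose (40 mm diameter, 24 mm thick), 130 mm from the hinge, 112 mm above the bench. The stud of the foot runs vertically through here, up to 10 mm higher; below the nose it carries a round rubber foot, 28 mm diameter, its underside 66 to 77 mm above the bench: this differs each time and is given nowhere, so the touch must be felt or seen.
- torch: Bystander: black torch, 116 mm long, 41 mm tall, lying down; origin under its centre. Nearer the robot stands the fixed blue bench vice, 152 mm tall, up to x = 0.46 for y from 0.12 to 0.28 (world): pass over or beyond it. Also fixed: an open red case, 50 mm tall, beyond x = 0.58 for y 0.19 to 0.46, and a tall gear casing beyond x = 0.56 for y below -0.05.
- speed_sensor: Bystander: black speed sensor with an orange band and a brass tip, 84 x 22 x 20 mm, lying flat; origin under its centre.

How it is judged:
On the way:
1. the jack stands upright on the bench, released or not, with the platform's middle within 16 mm of the point under the arm's nose and the platform not yet touching the arm (horizontal distance between jack_platform and nose_top below 0.016 m and angle between jack_lug's own z axis and vertical below 0.08 rad and height (world z) of jack_lug below 0.078 m and contact force between jack_platform and mount_arm below 0.3 N), for 0.2 s.
At the end, for the whole second after the job is handed in: the jack stands upright on the bench (lean under 0.08 rad), the middle of its platform within 16 mm sideways of the arm's nose centre, the platform bears on the arm's foot with more than 1 N, and the nose has risen less than 3 mm from its start (contact force between jack_platform and mount_arm above 1 N and horizontal distance between jack_platform and nose_top below 0.016 m and angle between jack_lug's own z axis and vertical below 0.08 rad and height (world z) of jack_lug below 0.078 m and distance of nose_top from where it was at the start of the episode below 0.003 m); the robot touches nothing.
It fails at once if the arm's nose is moved by more than 10 mm (distance of nose_top from where it was at the start of the episode above 0.01 m).
It fails at once if the torch is moved by more than 3 cm (distance of torch from where it was at the start of the episode above 0.03 m).
It fails at once if the speed sensor is moved by more than 3 cm (distance of speed_sensor from where it was at the start of the episode above 0.03 m).
It also fails if it takes over 72 s, if anything falls off the work surface, if the arm or the gripper's body presses on something with over 40 N, if the wrist force passes 120 N, or if a joint passes its speed limit or range.

## Working session

There is one attempt and no reset: what is moved stays moved. The work goes in short steps, Python scripts to look and compute and a tool call to move; the robot and the scene stay as the last step left them, time stands still between calls to the robot, and variables do not carry over. Pictures are saved under pics/ and viewed, and the job is handed in when it is done.

Besides the shell and the picture viewer there is one more tool, called by a JSON object that holds its "method" and its "body", one argument or row to a line. move_arm: Moves the arm, as the interface text tells. Its arguments: {"type":"object","properties":{"motion":{"type":"string"},"grip":{"type":"number"},"force":{"type":"number"}},"required":["motion"]}

```bash
mkdir -p pics; ls
cat > h.py <<'E'
import numpy as np, cv2, json
from workcell import get_obs, camera, camera_info, hand_in
from scipy.spatial.transform import Rotation as R
def snap(name, fn):
    info=camera_info(name); im,d=camera(name)
    cv2.imwrite('pics/'+fn+'.png', im[:,:,::-1]); np.savez('pics/'+fn+'.npz', im=im,d=d,K=np.array(info['camera_matrix']),k1=info['k1'],eye=np.array(info['eye']),att=np.array(info['attitude']))
    return im,d,info
def load(fn):
    z=np.load('pics/'+fn+'.npz'); return z
def rot(a):
    a=np.array(a)
    return a if a.shape==(3,3) else R.from_quat(a).as_matrix()
def cloud(z):
    K=z['K'];k1=float(z['k1']);d=z['d'];h,w=d.shape
    u,v=np.meshgrid(np.arange(w),np.arange(h))
    D=np.array([k1,0,0,0,0.])
    p=cv2.undistortPoints(np.stack([u.ravel(),v.ravel()],1).astype(np.float64)[:,None],K,D)[:,0]
    dd=d.ravel()
    P=np.stack([p[:,0]*dd,-p[:,1]*dd,-dd],1)
    return (P@rot(z['att']).T+z['eye']).reshape(h,w,3)
E
python3 - <<'E'
from h import *
for n in ['scene','top','wrist']:
    im,d,i=snap(n,n+'0'); print(n,i)
print(get_obs())
E
```

```text
pics
scene {'camera_matrix': array([[542.84675564,   0.        , 324.67816892],
       [  0.        , 542.84675564, 234.00663704],
       [  0.        ,   0.        ,   1.        ]]), 'k1': -0.14858711336199126, 'eye': array([ 0.2203155 , -0.40984721,  0.9671267 ]), 'attitude': array([ 0.33569681, -0.0770005 , -0.18629488,  0.92014824])}
top {'camera_matrix': array([[546.858328  ,   0.        , 327.64068246],
       [  0.        , 546.858328  , 242.48146983],
       [  0.        ,   0.        ,   1.        ]]), 'k1': -0.07483989921653733, 'eye': array([0.40060955, 0.29680197, 1.33860986]), 'attitude': array([ 0.02400243, -0.0438812 , -0.69972371,  0.71266054])}
wrist {'camera_matrix': array([[399.83745527,   0.        , 320.80228015],
       [  0.        , 399.83745527, 243.00670775],
       [  0.        ,   0.        ,   1.        ]]), 'k1': 0.029168690054031183, 'eye': array([0.08532403, 0.62296368, 0.37323264]), 'attitude': array([-0.11537303, -0.08791228,  0.60688499,  0.78144169])}
{'clock': 0.15, 'joint_pos': array([-1.34157592,  0.3327174 , -0.064737  ,  1.46070907,  0.02160383,
        1.34991224, -0.08848498]), 'joint_velocities': array([-4.32118289e-04, -1.65536763e-03,  3.19672481e-04, -3.35118111e-03,
        1.55482936e-03,  1.65088451e-03, -3.40934895e-05]), 'tau': array([ 5.47341006e-04, -6.25828671e+01,  4.93260962e-02, -3.91858006e+01,
        1.64609298e-02,  7.47563783e-03, -2.94638016e-05]), 'position': array([0.15564096, 0.60502973, 0.23072339]), 'ee_rot': array([-0.43350914,  0.55910172,  0.43303413,  0.5585307 ]), 'ft_force': array([-0.39313944, -0.61509538, -0.08740335]), 'torque': array([-0.07803178, -0.06772341, -0.00302802]), 'grip_width': 1.0018096546000237}
```

View pics/scene0.png

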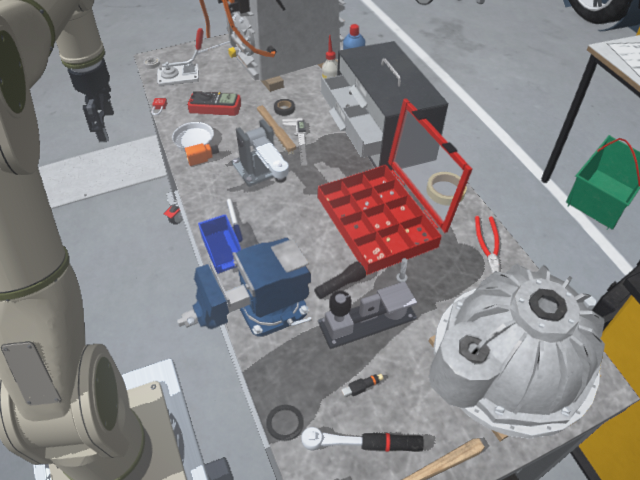

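View pics/top0.png

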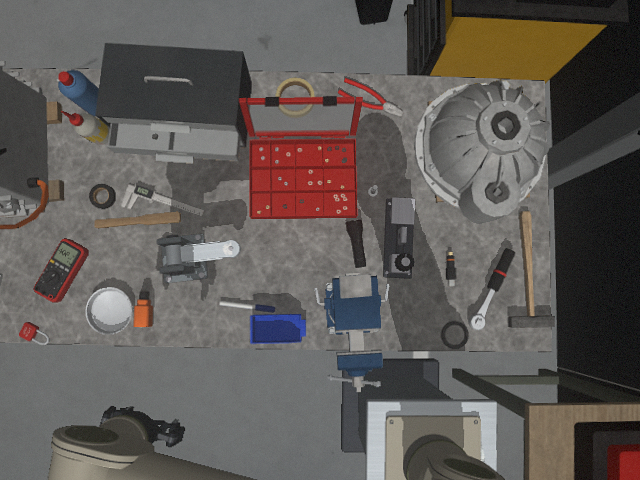

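View pics/wrist0.png

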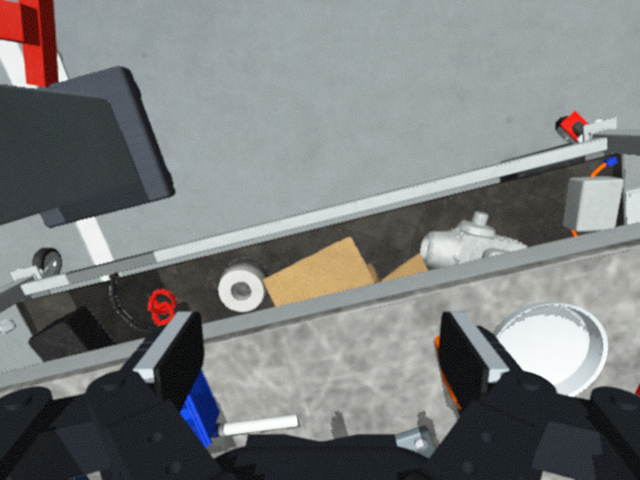

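Run:
```python
from h import *
z=load('top0');P=cloud(z)
for u,v in [(230,249),(180,258),(170,258),(403,262),(401,210),(400,232),(393,232),(356,243),(450,266),(410,280),(388,278),(413,200),(391,200),(350,290)]:
    print((u,v),P[v,u].round(3))
s=load('scene0');Q=cloud(s)
for u,v in [(340,297),(398,292),(370,305),(281,172),(403,262),(345,285)]:
    print('s',(u,v),Q[v,u].round(3))
o=get_obs(); M=R.from_quat(o['ee_rot']).as_matrix();print(M.round(3))
for n,(a,b,c,d) in {'jack':(180,300,370,440),'stand':(220,300,140,260)}.items():
    cv2.imwrite(f'pics/{n}.png',cv2.resize(z['im'][a:b,c:d,::-1],None,fx=5,fy=5,interpolation=cv2.INTER_CUBIC))
cv2.imwrite('pics/sj.png',cv2.resize(s['im'][250:370,300:440,::-1],None,fx=5,fy=5,interpolation=cv2.INTER_CUBIC))
cv2.imwrite('pics/ss.png',cv2.resize(s['im'][110:210,220:320,::-1],None,fx=5,fy=5,interpolation=cv2.INTER_CUBIC))
# top-down height map points
def sel(box,z0,z1,C):
    m=(C[...,0]>box[0])&(C[...,0]<box[1])&(C[...,1]>box[2])&(C[...,1]<box[3])&(C[...,2]>z0)&(C[...,2]<z1)
    return C[m]
```

```text
(230, 249) [0.5   0.482 0.117]
(180, 258) [0.477 0.593 0.116]
(170, 258) [0.477 0.614 0.122]
(403, 262) [0.478 0.093 0.118]
(401, 210) [0.606 0.088 0.057]
(400, 232) [0.551 0.093 0.072]
(393, 232) [0.558 0.101 0.012]
(356, 243) [0.528 0.192 0.026]
(450, 266) [ 0.476 -0.038  0.022]
(410, 280) [0.441 0.057 0.005]
(388, 278) [ 0.445  0.11  -0.   ]
(413, 200) [0.63  0.06  0.061]
(391, 200) [0.631 0.111 0.047]
(350, 290) [0.413 0.214 0.146]
s (340, 297) [0.482 0.092 0.12 ]
s (398, 292) [0.614 0.092 0.061]
s (370, 305) [0.544 0.081 0.071]
s (281, 172) [0.501 0.463 0.109]
s (403, 262) [0.657 0.153 0.066]
s (345, 285) [0.541 0.185 0.003]
[[-0.    -0.968  0.249]
 [-0.001  0.249  0.968]
 [-1.    -0.    -0.001]]
```

Run:
```python
import cv2,numpy as np
a=cv2.imread('pics/jack.png');b=cv2.imread('pics/ss.png')
h=600
f=lambda i:cv2.resize(i,(400,int(i.shape[0]*400/i.shape[1])))
A=f(a);B=f(b);H=max(A.shape[0],B.shape[0]);pad=lambda i:cv2.copyMakeBorder(i,0,H-i.shape[0],0,0,0)
cv2.imwrite('pics/m1.png',np.hstack([pad(A),pad(B)])[:600])
```

```text
(no output)
```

View pics/m1.png

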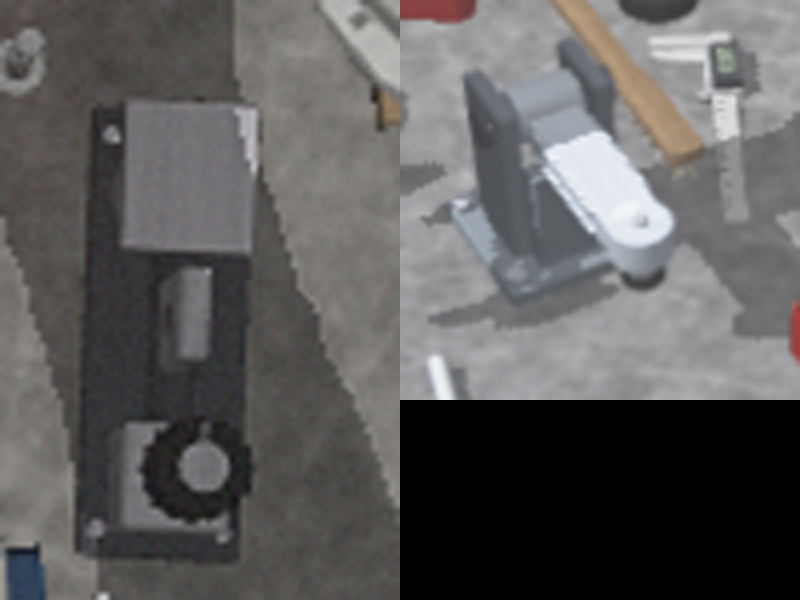

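View pics/sj.png

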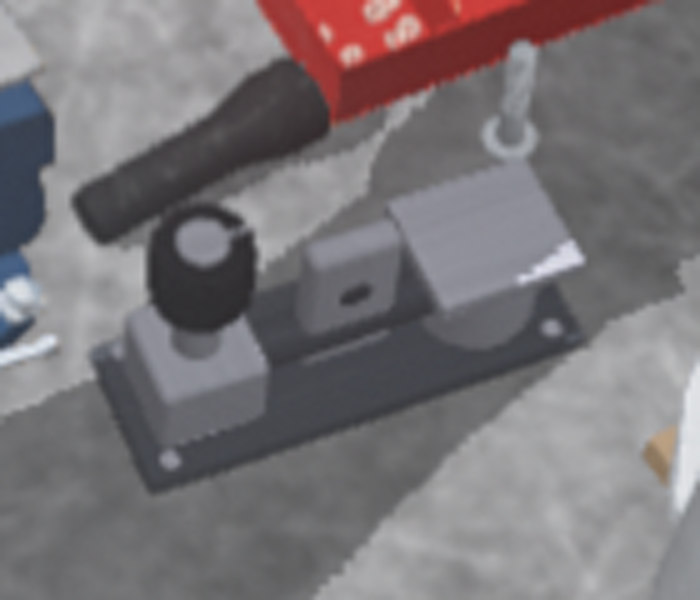

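```bash
cat >> h.py <<'E'
def rayz(z,uv,zz):
    p=cv2.undistortPoints(np.array(uv,float).reshape(-1,1,2),z['K'],np.array([float(z['k1']),0,0,0,0]))[:,0]
    d=np.stack([p[:,0],-p[:,1],-np.ones(len(p))],1)@rot(z['att']).T
    return z['eye']+d*((zz-z['eye'][2])/d[:,2])[:,None]
E
python3 - <<'E'
from h import *
z=load('top0')
c=lambda L,s,o:[((x+.5)/s-.5+o[0],(y+.5)/s-.5+o[1]) for x,y in L]
s=5.714;o=(370,180)
A=rayz(z,c([(124,101),(260,101),(253,250),(122,247)],s,o),.06);print('plat',A.round(4),A.mean(0).round(4))
A=rayz(z,c([(181,268),(212,268),(210,358),(178,358)],s,o),.085);print('lug',A.mean(0).round(4))
A=rayz(z,c([(203,467)],s,o),.118);print('knob',A.round(4))
A=rayz(z,c([(76,552),(240,560),(92,105)],s,o),.01);print('base',A.round(4))
s=load('scene0')
o=(300,250)
print('S lug',rayz(s,c([(300,252),(387,222),(402,240),(315,272)],5,o),.085).mean(0))
print('S knob',rayz(s,c([(203,240)],5,o),.118))
A=rayz(s,c([(388,207),(520,162),(585,262),(437,312)],5,o),.06);print('S plat',A,A.mean(0))
A=rayz(s,c([(92,355),(155,492),(583,340)],5,o),.01);print('S base',A)
# nose
print('S stud',rayz(s,c([(641,217)],4,(120,110)),.122), rayz(s,[(220+(641-400)/4, 110+217/4)],.122))
cv2.imwrite('pics/nt.png',cv2.resize(z['im'][215:295,145:250,::-1],None,fx=7,fy=7,interpolation=cv2.INTER_CUBIC))
E
```

```text
plat [[0.6353 0.1121 0.06  ]
 [0.6366 0.055  0.06  ]
 [0.5738 0.0579 0.06  ]
 [0.5739 0.1127 0.06  ]] [0.6049 0.0844 0.06  ]
lug [0.5442 0.0862 0.085 ]
knob [[0.4794 0.0885 0.118 ]]
base [[0.4491 0.1244 0.01  ]
 [0.4469 0.0539 0.01  ]
 [0.6423 0.1188 0.01  ]]
S lug [0.54477782 0.08608391 0.085     ]
S knob [[0.48262473 0.09161216 0.118     ]]
S plat [[0.57615665 0.11145945 0.06      ]
 [0.63639952 0.11027152 0.06      ]
 [0.63718904 0.05685958 0.06      ]
 [0.57156304 0.05925485 0.06      ]] [0.60532707 0.08446135 0.06      ]
S base [[0.45097454 0.12151462 0.01      ]
 [0.44950054 0.0538794  0.01      ]
 [0.64055648 0.04919577 0.01      ]]
S stud [[0.50408586 0.47612159 0.122     ]] [[0.50444454 0.47459543 0.122     ]]
```

View pics/nt.png

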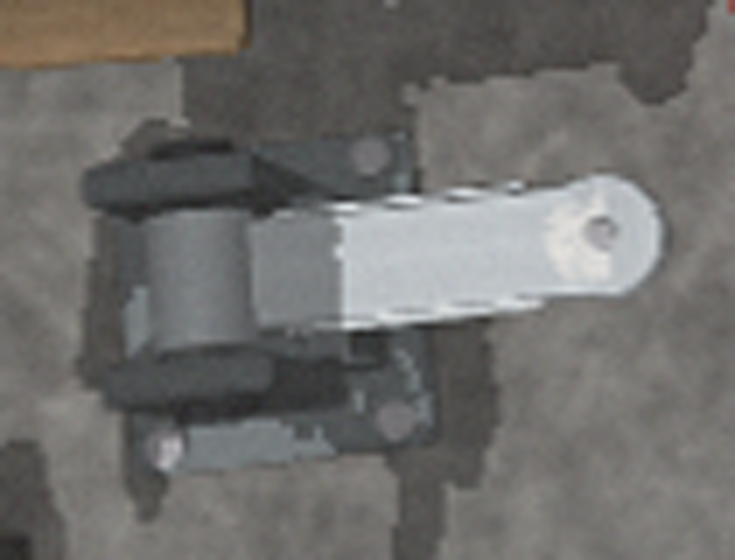

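Run:
```python
from h import *
z=load('top0');P=cloud(z)
c=lambda L,s,o:[((x+.5)/s-.5+o[0],(y+.5)/s-.5+o[1]) for x,y in L]
o=(145,215)
print('nose',rayz(z,c([(602,236),(663,240),(600,175),(600,297)],7,o),.112).round(4))
print('stud',rayz(z,c([(604,231)],7,o),.122).round(4))
print('base corners',rayz(z,c([(413,130),(437,438),(135,478)],7,o),.006).round(4))
b=c([(195,280)],7,o);print(b, P[255,172])
print('hinge barrel',rayz(z,c([(150,212),(255,345),(250,212),(150,345)],7,o),.118).round(4))
for n,uv in dict(tray=[(250,313),(305,313),(305,342)],screw=[(220,303),(275,308)],edge=[(240,345),(300,348)],orange=[(136,305),(152,328)],case=[(250,218),(356,217)],torch=[(350,220),(362,266)]).items():
    print(n,rayz(z,uv,.0).round(3).tolist(), [P[v,u,2].round(3) for u,v in uv])
# heights in the region
m=(P[...,0]>.28)&(P[...,0]<.57)&(P[...,1]>.3)&(P[...,1]<.52)&(P[...,2]>.02)
for q in [(.28,.4),(.4,.45),(.45,.5),(.5,.57)]:
    k=m&(P[...,0]>q[0])&(P[...,0]<=q[1]); 
    if k.sum(): print(q,k.sum(),P[k].min(0).round(3),P[k].max(0).round(3))
```

```text
nose [[0.5017 0.4811 0.112 ]
 [0.5008 0.4615 0.112 ]
 [0.5214 0.4824 0.112 ]
 [0.4821 0.4811 0.112 ]]
stud [[0.5025 0.479  0.122 ]]
base corners [[0.5463 0.5644 0.006 ]
 [0.439  0.552  0.006 ]
 [0.423  0.6565 0.006 ]]
[(172.42857142857142, 254.57142857142856)] [0.48304964 0.60860379 0.12610203]
hinge barrel [[0.5061 0.6252 0.118 ]
 [0.4642 0.5897 0.118 ]
 [0.5067 0.5931 0.118 ]
 [0.4635 0.6233 0.118 ]]
tray [[0.354, 0.446, 0.0], [0.357, 0.312, 0.0], [0.287, 0.311, 0.0]] [np.float64(0.001), np.float64(0.004), np.float64(-0.002)]
screw [[0.377, 0.519, 0.0], [0.368, 0.385, 0.0]] [np.float64(0.012), np.float64(0.002)]
edge [[0.277, 0.468, 0.0], [0.272, 0.323, 0.0]] [np.float64(0.003), np.float64(-0.002)]
orange [[0.368, 0.724, 0.0], [0.313, 0.683, 0.0]] [np.float64(0.044), np.float64(0.001)]
case [[0.587, 0.453, 0.0], [0.595, 0.191, 0.0]] [np.float64(0.013), np.float64(0.004)]
torch [[0.587, 0.206, 0.0], [0.474, 0.175, 0.0]] [np.float64(0.001), np.float64(0.028)]
(0.28, 0.4) 366 [0.286 0.311 0.02 ] [0.363 0.44  0.058]
(0.45, 0.5) 229 [0.477 0.463 0.09 ] [0.5   0.52  0.118]
(0.5, 0.57) 210 [0.5   0.462 0.089] [0.521 0.52  0.118]
```

{"method": "move_arm", "body": {
  "motion": "0.02 -0.02 0.03 -0.18; 0.045 -0.06 0.05 -0.36; 0.07 -0.095 0.06 -0.54; 0.10 -0.13 0.06 -0.72; 0.125 -0.165 0.06 -0.90; 0.15 -0.20 0.06 -1.08; 0.175 -0.235 0.06 -1.26; 0.20 -0.27 0.06 -1.44; 0.225 -0.30 0.06 -1.62; 0.25 -0.33 0.06 -1.80",
  "grip": 0.5,
  "force": 60
}}

```text
clock: 1.4
position: [0.4063, 0.2741, 0.2913]
ee_rot: [0.17, 0.686, -0.17, 0.686]
ft_force: [0.6, 0.1, 0.0]
grip_width: 0.501
```

{"method": "move_arm", "body": {
  "motion": "0.025 -0.035 0 -0.18; 0.05 -0.07 0 -0.36; 0.075 -0.10 0 -0.54; 0.10 -0.135 0 -0.72; 0.12 -0.165 -0.02 -0.90; 0.139 -0.188 -0.05 -1.08; 0.139 -0.188 -0.08 -1.12; 0.139 -0.188 -0.11 -1.12; 0.139 -0.188 -0.13 -1.12; 0.139 -0.188 -0.13 -1.12"
}}

```text
clock: 2.65
position: [0.5437, 0.0871, 0.16]
ee_rot: [-0.506, -0.493, 0.509, -0.492]
ft_force: [0.7, -0.2, 0.9]
grip_width: 0.5
```

Run:
```python
from h import *
o=get_obs();print(o['position'],o['joint_pos'].round(3));M=R.from_quat(o['ee_rot']).as_matrix();print(M.round(3))
snap('wrist','w1');snap('scene','s1')
```

```text
[0.54365629 0.08710218 0.15998034] [-0.743  0.241  0.578  1.778 -0.142  1.167 -1.723]
[[-0.003  1.    -0.03 ]
 [-0.001 -0.03  -1.   ]
 [-1.    -0.003  0.001]]
```

View pics/w1.png

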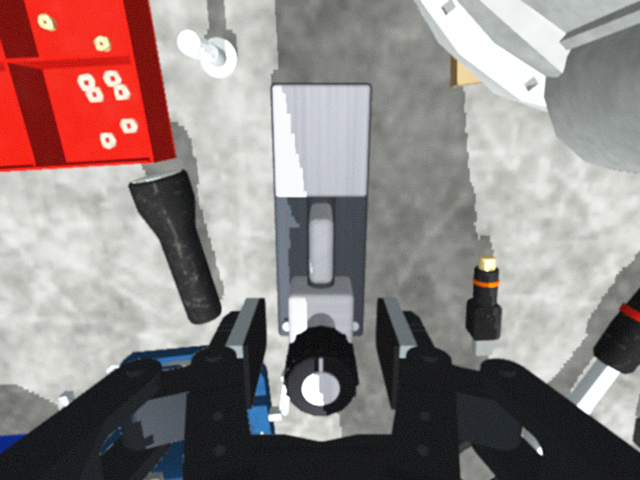

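View pics/s1.png

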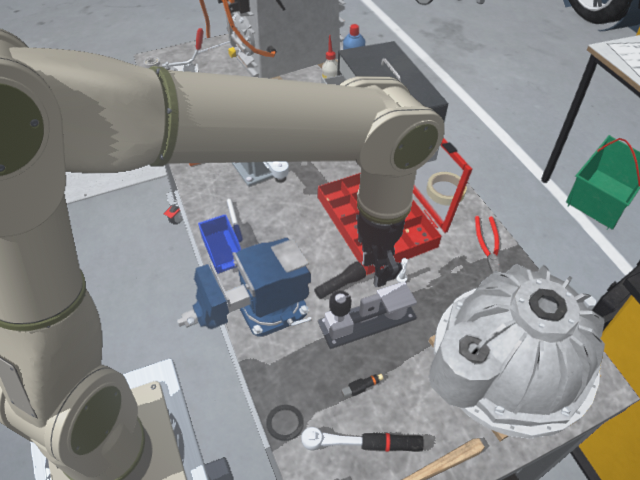

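Run:
```python
from h import *
z=load('w1')
A=rayz(z,[(273,84),(371,84),(370,197),(274,197)],.06);print(A.round(4),A.mean(0).round(4))
A=rayz(z,[(309,204),(332,204),(333,283),(309,283)],.085);print(A.round(4),A.mean(0).round(4))
print(rayz(z,[(320,387)],.118))
```

```text
[[0.6383 0.1104 0.06  ]
 [0.6367 0.0552 0.06  ]
 [0.5726 0.0552 0.06  ]
 [0.5743 0.1139 0.06  ]] [0.6055 0.0837 0.06  ]
[[0.5743 0.0919 0.085 ]
 [0.5739 0.0792 0.085 ]
 [0.527  0.0796 0.085 ]
 [0.5274 0.0936 0.085 ]] [0.5506 0.0861 0.085 ]
[[0.48067438 0.08860184 0.118     ]]
```

{"method": "move_arm", "body": {
  "motion": "0.001 -0.001 -0.03 0; 0.001 -0.001 -0.06 0; 0.001 -0.001 -0.09 0; 0.001 -0.001 -0.102 0; 0.001 -0.001 -0.102 0"
}}

```text
clock: 3.38
position: [0.5459, 0.0864, 0.0598]
ee_rot: [-0.507, -0.492, 0.508, -0.492]
ft_force: [0.1, -1.0, 0.2]
grip_width: 0.5
```

{"method": "move_arm", "body": {
  "motion": "0 0 0 0; 0 0 0 0; 0 0 0 0; 0 0 0 0; 0 0 0 0; 0 0 0 0",
  "grip": 0,
  "force": 100
}}

```text
clock: 4.12
position: [0.5466, 0.087, 0.0608]
ee_rot: [0.508, 0.492, -0.507, 0.493]
ft_force: [-1.3, 1.9, 5.6]
grip_width: 0.142
```

{"method": "move_arm", "body": {
  "motion": "0 0 0.03 0; 0 0 0.08 0; 0 0 0.13 0; 0 0 0.18 0; 0 0 0.21 0; 0 0 0.21 0; 0 0 0.21 0"
}}

```text
clock: 5.0
position: [0.5447, 0.0862, 0.2672]
ee_rot: [-0.507, -0.493, 0.508, -0.492]
ft_force: [0.7, 0.0, -9.1]
grip_width: 0.142
```

Run:
```python
from h import *
o=get_obs();print(o['position'],o['joint_pos'].round(3),o['ft_force'],o['torque']);M=R.from_quat(o['ee_rot']).as_matrix();print(M.round(3))
snap('wrist','w2');snap('scene','s2')
```

```text
[0.54465176 0.08620657 0.26724898] [-0.77   0.16   0.6    1.63  -0.091  1.383 -1.759] [ 0.66998203  0.02592553 -9.08173676] [ 0.02083011 -0.02339094  0.01092872]
[[-0.003  1.    -0.03 ]
 [-0.001 -0.03  -1.   ]
 [-1.    -0.003  0.001]]
```

View pics/s2.png

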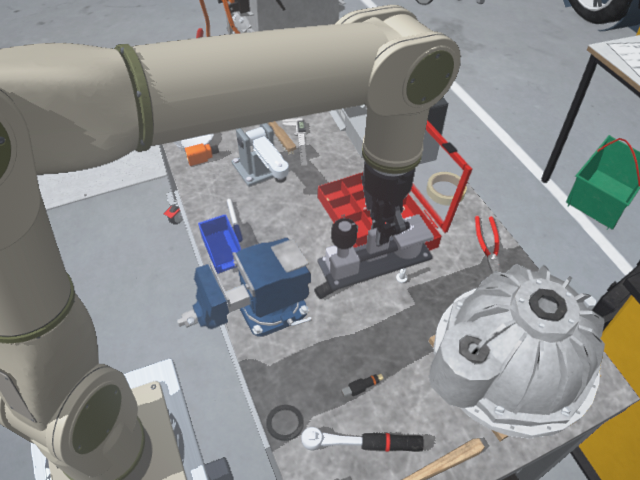

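View pics/w2.png

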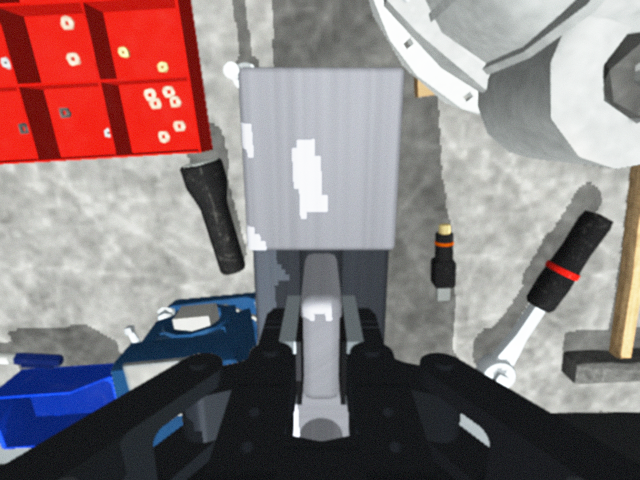

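{"method": "move_arm", "body": {
  "motion": "-0.003 0.025 0 0.17; -0.006 0.05 0 0.34; -0.009 0.08 0 0.51; -0.012 0.11 0 0.68; -0.015 0.14 0 0.85; -0.018 0.17 0 1.02; -0.021 0.20 0 1.19; -0.024 0.225 0 1.36; -0.027 0.25 0 1.53; -0.0275 0.265 0 1.70"
}}

```text
clock: 6.35
position: [0.517, 0.3527, 0.2671]
ee_rot: [-0.038, 0.707, 0.037, 0.705]
ft_force: [-0.3, -0.2, -7.7]
grip_width: 0.141
```

{"method": "move_arm", "body": {
  "motion": "0 0 -0.04 0.02; 0 0 -0.08 0.02; 0 0 -0.08 0.02; 0 0 -0.08 0.02"
}}

```text
clock: 6.85
position: [0.5187, 0.3515, 0.1904]
ee_rot: [-0.042, 0.706, 0.042, 0.706]
ft_force: [-0.3, 1.0, -7.7]
grip_width: 0.139
```

Run:
```python
from h import *
o=get_obs();print(o['position'],o['joint_pos'].round(3),o['ft_force'],o['torque']);M=R.from_quat(o['ee_rot']).as_matrix();print(M.round(3))
snap('wrist','w3');snap('scene','s3')
```

```text
[0.51868352 0.35150278 0.19035676] [-0.874  0.36   0.263  1.527 -0.096  1.266 -0.48 ] [-0.34244853  1.0200159  -7.67719574] [ 0.06706995 -0.04602764 -0.01640258]
[[ 0.001 -0.119  0.993]
 [ 0.     0.993  0.119]
 [-1.     0.     0.001]]
```

View pics/s3.png

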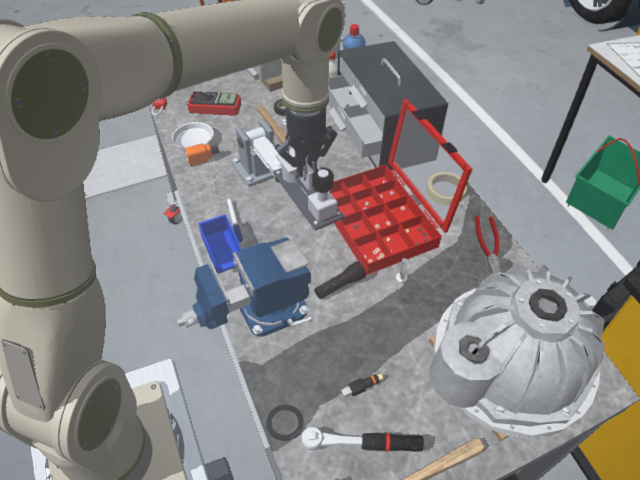

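View pics/w3.png

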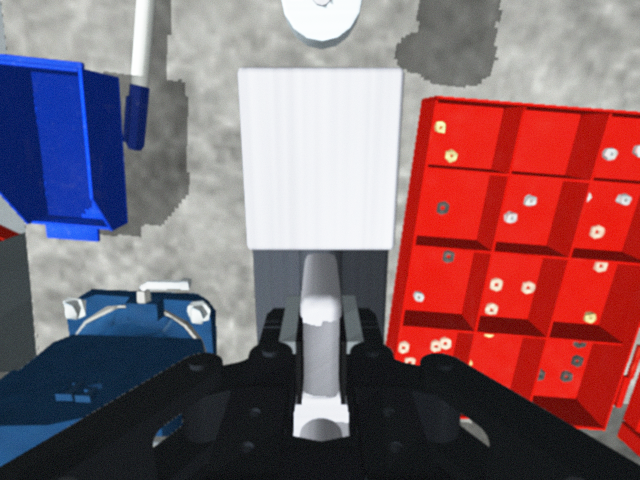

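Run:
```python
from h import *
z=load('w3')
print(rayz(z,[(282,5),(361,5),(321.5,46)],.112).round(4), rayz(z,[(322.5,0)],.122).round(4))
P=rayz(z,[(239,69),(405,69),(394,248),(246,248)],.19035676-.0598+.06);print(P.round(4),P.mean(0))
print(cloud(z)[0:40:8,321].round(4))
```

```text
[[0.4852 0.4752 0.112 ]
 [0.5233 0.4798 0.112 ]
 [0.5064 0.4598 0.112 ]] [[0.5047 0.4771 0.122 ]]
[[0.4818 0.4369 0.1906]
 [0.5357 0.4434 0.1906]
 [0.5428 0.3824 0.1906]
 [0.488  0.3758 0.1906]] [0.5120774  0.40962699 0.19055676]
[[0.5038 0.479  0.1141]
 [0.5041 0.4763 0.1115]
 [0.5045 0.473  0.1113]
 [0.505  0.4694 0.1122]
 [0.5054 0.4659 0.112 ]]
```

{"method": "move_arm", "body": {
  "motion": "0 0 -0.04 0; 0 0 -0.08 0; 0 0 -0.11 0; 0 0 -0.115 0; 0 0 -0.115 0; 0 0 -0.115 0; 0 0 -0.115 0"
}}

```text
clock: 7.82
position: [0.5188, 0.3518, 0.0757]
ee_rot: [-0.042, 0.705, 0.043, 0.706]
ft_force: [0.5, -0.7, -8.6]
grip_width: 0.143
```

Run:
```python
from h import *
o=get_obs();print(o['position'],o['joint_pos'].round(3),o['ft_force'],o['torque']);M=R.from_quat(o['ee_rot']).as_matrix();print(M.round(3))
```

```text
[0.51881408 0.35181744 0.07570246] [-0.859  0.464  0.244  1.641 -0.125  1.05  -0.459] [ 0.45779685 -0.74032471 -8.61295578] [-0.0016276   0.0468703  -0.02196389]
[[ 0.002 -0.119  0.993]
 [ 0.001  0.993  0.119]
 [-1.     0.001  0.002]]
```

{"method": "move_arm", "body": {
  "motion": "0 0 -0.006 0; 0 0 -0.012 0; 0 0 -0.012 0; 0 0 -0.012 0"
}}

```text
clock: 8.32
position: [0.5182, 0.3513, 0.0622]
ee_rot: [-0.042, 0.706, 0.042, 0.706]
ft_force: [-0.6, -0.0, -8.8]
grip_width: 0.139
```

Run:
```python
from h import *
o=get_obs();print(o['position'],o['ft_force'],o['torque'])
im,d,i=snap('scene','s4');cv2.imwrite('pics/s4c.png',cv2.resize(im[100:240,220:380,::-1],None,fx=4.2,fy=4.2,interpolation=cv2.INTER_CUBIC))
```

```text
[0.51818636 0.35127768 0.06224649] [-0.63678067 -0.04146395 -8.82684262] [-0.02582435 -0.05824818  0.01149979]
```

View pics/s4c.png

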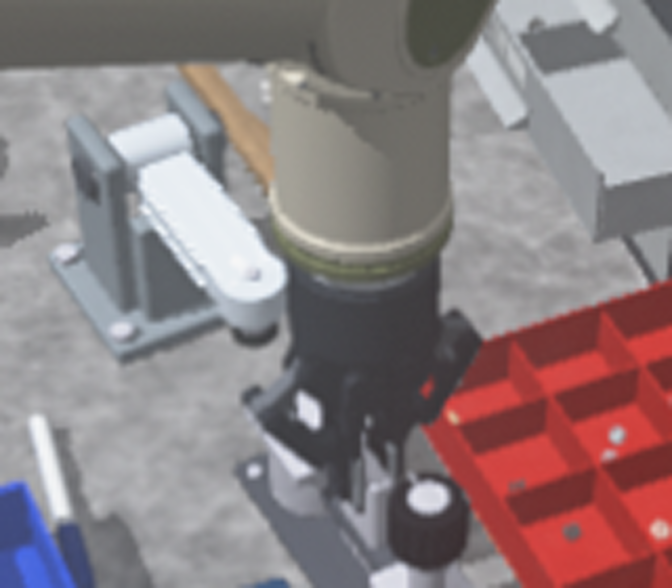

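{"method": "move_arm", "body": {
  "motion": "-0.001 0.009 0 0; -0.002 0.018 0 0; -0.003 0.027 0 0; -0.004 0.036 0 0; -0.004 0.036 0 0"
}}

```text
clock: 9.0
position: [0.5136, 0.3886, 0.0622]
ee_rot: [-0.042, 0.706, 0.043, 0.706]
ft_force: [-0.2, 0.1, -8.9]
grip_width: 0.14
```

{"method": "move_arm", "body": {
  "motion": "-0.001 0.008 0 0; -0.002 0.016 0 0; -0.003 0.024 0 0; -0.0036 0.032 0 0; -0.0036 0.032 0 0; -0.0036 0.032 0 0"
}}

```text
clock: 9.75
position: [0.5108, 0.4189, 0.0622]
ee_rot: [-0.042, 0.706, 0.042, 0.706]
ft_force: [-0.7, -0.6, -8.6]
grip_width: 0.138
```

Run:
```python
from h import *
o=get_obs();print(o['position'],o['ft_force'],o['torque'])
snap('wrist','w5')
im,d,i=snap('scene','s5');cv2.imwrite('pics/s5c.png',cv2.resize(im[100:240,220:380,::-1],None,fx=4.2,fy=4.2,interpolation=cv2.INTER_CUBIC))
```

```text
[0.51075054 0.41889547 0.0622298 ] [-0.74259831 -0.59903632 -8.58298204] [ 0.01107305 -0.01705681 -0.04477412]
```

View pics/s5c.png

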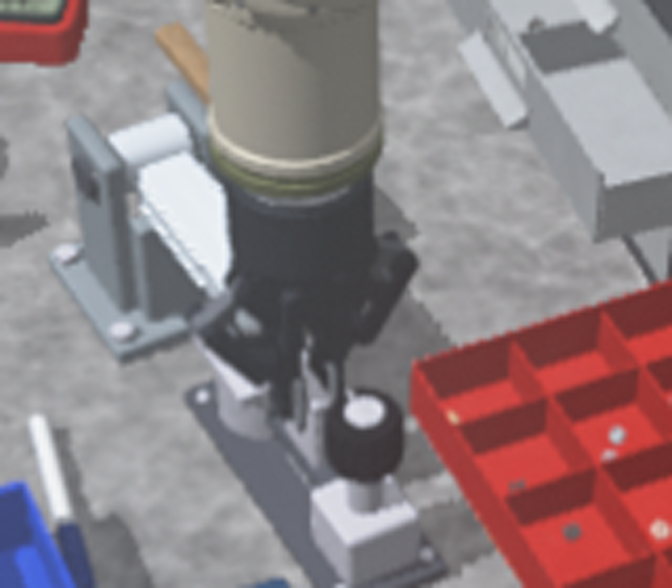

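View pics/w5.png

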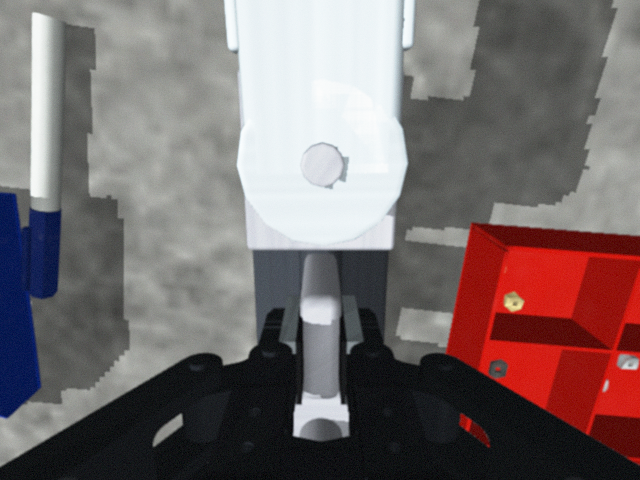

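Run:
```python
from h import *
z=load('w5')
A=rayz(z,[(238,158),(408,158),(322,243)],.112);print(A.round(4),'c',(A[:2].mean(0)).round(4)); print('stud',rayz(z,[(322,165)],.122).round(4))
P=rayz(z,[(394,248),(246,248)],.062);a=np.array([-.119,.993,0]);print(P.round(4),P.mean(0)+.032*a)
o=get_obs();print(o['position']+.06*a)
```

```text
[[0.4846 0.4811 0.112 ]
 [0.523  0.4857 0.112 ]
 [0.506  0.4633 0.112 ]] c [0.5038 0.4834 0.112 ]
stud [[0.5036 0.4828 0.122 ]]
[[0.535  0.4497 0.062 ]
 [0.48   0.4431 0.062 ]] [0.50366411 0.47815228 0.062     ]
[0.50371261 0.47832856 0.06231716]
```

{"method": "move_arm", "body": {
  "motion": "0 0.003 0 0; 0 0.003 -0.001 0; 0 0.003 -0.002 0; 0 0.003 -0.003 0; 0 0.003 -0.003 0"
}}

```text
clock: 10.48
position: [0.5106, 0.4225, 0.0609]
ee_rot: [-0.042, 0.706, 0.042, 0.706]
ft_force: [-6.2, -4.2, 6.6]
grip_width: 0.143
```

{"method": "move_arm", "body": {
  "motion": "0 0 0 0; 0 0 0 0; 0 0 0 0; 0 0 0 0",
  "grip": 0.5
}}

```text
clock: 10.98
position: [0.5108, 0.4223, 0.0594]
ee_rot: [-0.042, 0.706, 0.042, 0.706]
ft_force: [-0.5, 0.1, -0.1]
grip_width: 0.498
```

Run:
```python
from h import *
o=get_obs();print(o['position'],o['ft_force'],o['torque'])
snap('wrist','w6')
```

```text
[0.51077432 0.42234814 0.05943019] [-0.46022869  0.10664141 -0.12663405] [0.04242755 0.03580264 0.06307964]
```

View pics/w6.png

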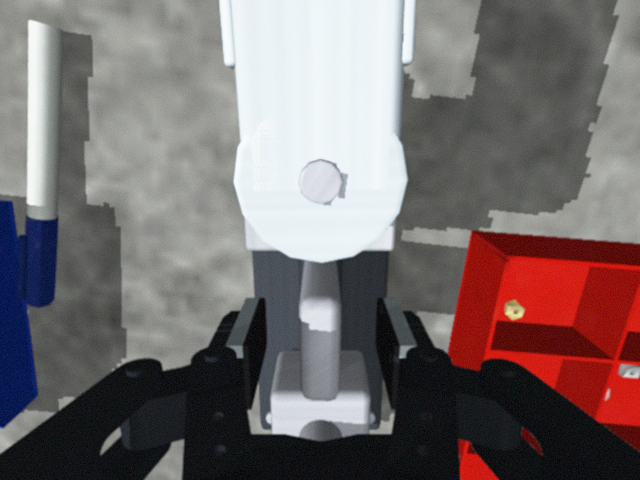

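{"method": "move_arm", "body": {
  "motion": "0 0 0.03 0; 0 0 0.06 0; 0 -0.004 0.10 0.18; 0.002 -0.02 0.11 0.36; 0.004 -0.04 0.11 0.54; 0.006 -0.055 0.11 0.72; 0.0077 -0.0645 0.11 0.90; 0.0077 -0.0645 0.11 1.08; 0.0077 -0.0645 0.11 1.26; 0.0077 -0.0645 0.11 1.44",
  "grip": 0.65
}}

```text
clock: 12.28
position: [0.5184, 0.3577, 0.1693]
ee_rot: [-0.498, 0.501, 0.499, 0.502]
ft_force: [1.3, -0.0, 0.0]
grip_width: 0.648
```

Run:
```python
from h import *
o=get_obs();print(o['position'],o['joint_pos'].round(2),o['ft_force'],o['torque'])
snap('wrist','w7');
im,d,i=snap('scene','s7');cv2.imwrite('pics/s7c.png',cv2.resize(im[100:240,220:380,::-1],None,fx=4.2,fy=4.2,interpolation=cv2.INTER_CUBIC))
```

```text
[0.51836827 0.35773528 0.16933097] [-0.7   0.38  0.03  1.53 -0.01  1.23  0.9 ] [ 1.2525051  -0.00839361  0.01694127] [-0.00938804  0.00905782 -0.00605347]
```

View pics/s7c.png

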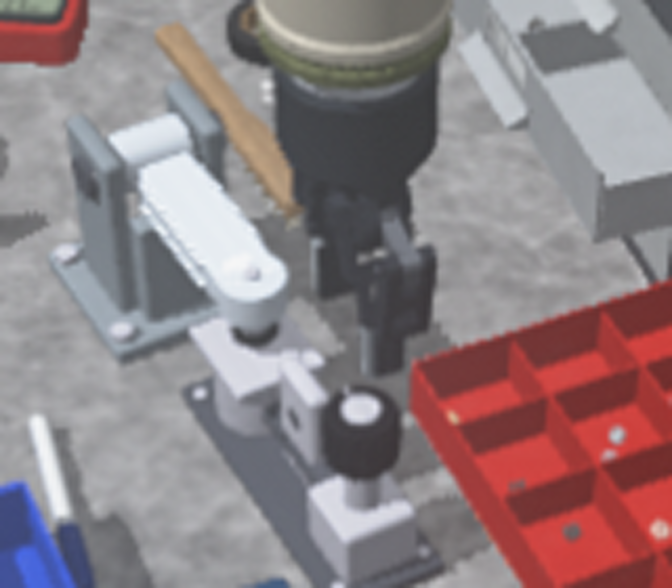

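View pics/w7.png

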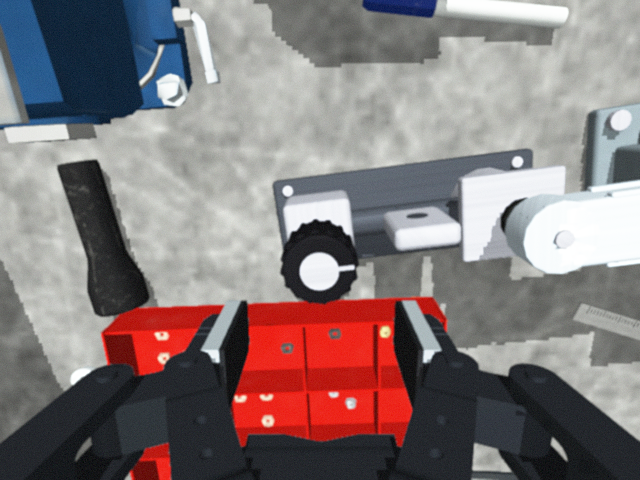

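Run:
```python
from h import *
z=load('w7');s=load('s7');s0=load('scene0')
print('knob w',rayz(z,[(319,270)],.118).round(4),'s',rayz(s,[(220+362/4.2,100+408/4.2)],.118).round(4))
print('plat w corners',rayz(z,[(460,177),(565,167),(465,261)],.06).round(4))
print('nose stud',rayz(z,[(564,240)],.122).round(4), 's', rayz(s,[(220+250/4.2,100+268/4.2)],.122).round(4))
P0=cloud(s0);P=cloud(s)
# nose-top patch pixels in scene
v0,v1,u0,u1=150,178,262,284
m=(abs(P0[v0:v1,u0:u1,2]-.112)<.006)
d=(P[v0:v1,u0:u1,2]-P0[v0:v1,u0:u1,2])[m];print(m.sum(),np.median(d),d.mean(),d.std())
```

```text
knob w [[0.5183 0.3563 0.118 ]] s [[0.5216 0.3579 0.118 ]]
plat w corners [[0.4785 0.4442 0.06  ]
 [0.473  0.5076 0.06  ]
 [0.534  0.4528 0.06  ]]
nose stud [[0.5015 0.4763 0.122 ]] s [[0.5034 0.4766 0.122 ]]
365 -0.00010314612564477077 0.0023035810397482423 0.04486335201432905
```

{"method": "move_arm", "body": {
  "motion": "0 0 0 0.18; 0 0 0 0.36; 0 0 0 0.54; 0 0 0 0.72; 0 0 -0.03 0.90; 0 0 -0.06 0.90; 0 0 -0.078 0.90; 0 0 -0.078 0.90"
}}

```text
clock: 13.38
position: [0.5177, 0.3574, 0.0903]
ee_rot: [-0.666, 0.238, 0.667, 0.237]
ft_force: [-0.0, -0.3, 0.1]
grip_width: 0.652
```

{"method": "move_arm", "body": {
  "motion": "0 0 0 0; 0 0 0 0; 0 0 0 0; 0 0 0 0; 0 0 0 0; 0 0 0 0",
  "grip": 0,
  "force": 60
}}

```text
clock: 14.12
position: [0.5193, 0.3581, 0.0928]
ee_rot: [0.667, -0.236, -0.666, -0.238]
ft_force: [-0.2, -0.9, 6.5]
grip_width: 0.429
```

```bash
cat >> h.py <<'E'
def noselift(s):
    P0=cloud(load('scene0'));P=cloud(load(s))
    v0,v1,u0,u1=150,178,262,284
    m=(abs(P0[v0:v1,u0:u1,2]-.112)<.006)&(abs(P[v0:v1,u0:u1,2]-.115)<.015)
    d=(P[v0:v1,u0:u1,2]-P0[v0:v1,u0:u1,2])[m];return m.sum(),round(1e3*float(np.median(d)),3),'mm'
def state(n):
    o=get_obs();M=R.from_quat(o['ee_rot']).as_matrix()
    t=[o['torque']]
    im,d,i=snap('scene',n);t.append(get_obs()['torque']);camera('scene');t.append(get_obs()['torque']);camera('scene');t.append(get_obs()['torque'])
    o=get_obs();print(o['clock'],o['position'].round(4),'yaw',np.arctan2(M[1,2],M[0,2]).round(3),'j7',o['joint_pos'][6].round(2),o['ft_force'].round(2),'tz',np.array(t)[:,2].round(3))
    print(noselift(n))
    cv2.imwrite('pics/'+n+'c.png',cv2.resize(im[100:240,220:380,::-1],None,fx=4.2,fy=4.2,interpolation=cv2.INTER_CUBIC))
E
python3 -c "
from h import *
state('s8')"
```

```text
14.275 [0.5193 0.3582 0.0929] yaw 2.458 j7 1.74 [ 0.55 -1.49  6.31] tz [-0.143 -0.13  -0.14  -0.089]
(np.int64(270), -0.201, 'mm')
```

View pics/s8c.png

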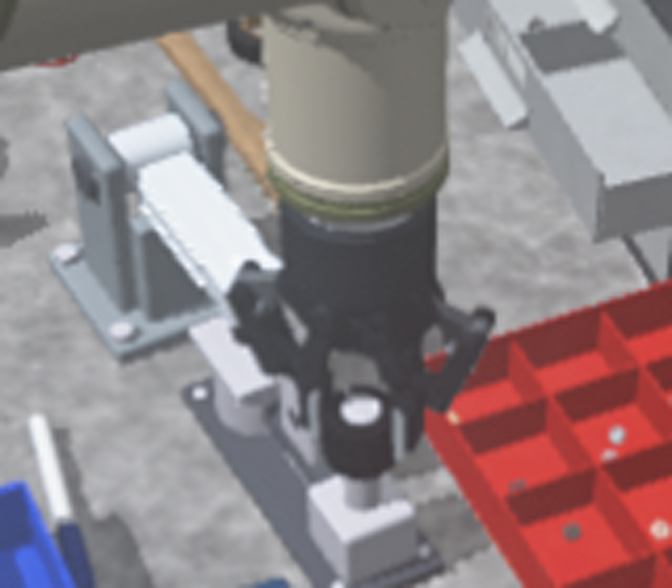

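{"method": "move_arm", "body": {
  "motion": "0 0 0 -0.12; 0 0 0 -0.24; 0 0 0 -0.36; 0 0 0 -0.48; 0 0 0 -0.60; 0 0 0 -0.72; 0 0 0 -0.84; 0 0 0 -0.90; 0 0 0 -0.90"
}}

```text
clock: 15.4
position: [0.5198, 0.357, 0.0928]
ee_rot: [-0.497, 0.503, 0.496, 0.504]
ft_force: [1.4, -4.6, 8.1]
grip_width: 0.438
```

```bash
python3 -c "
from h import *
state('s9');z=load('s9')"
```

```text
15.55 [0.5198 0.357  0.0929] yaw 1.557 j7 0.9 [ 1.93 -4.59  7.47] tz [-0.106 -0.163 -0.15  -0.139]
(np.int64(365), -0.11, 'mm')
```

View pics/s9c.png

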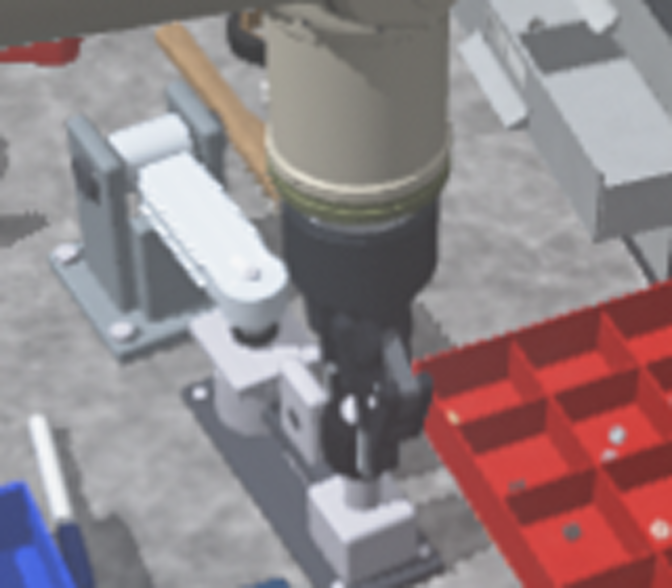

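```bash
cat >> h.py <<'E'
def plat(s):
    P=cloud(load(s));p=P[180:192,270:278].reshape(-1,3);return 'plat z',np.median(p[:,2]).round(4)
E
python3 -c "
from h import *
print(plat('s7'),plat('s8'),plat('s9'))"
```

```text
('plat z', np.float64(0.0591)) ('plat z', np.float64(0.0593)) ('plat z', np.float64(0.0648))
```

{"method": "move_arm", "body": {
  "motion": "0 0 0 -0.1; 0 0 0 -0.2; 0 0 0 -0.2; 0 0 0 -0.2"
}}

```text
clock: 16.05
position: [0.5198, 0.3568, 0.0929]
ee_rot: [-0.444, 0.55, 0.443, 0.551]
ft_force: [-0.2, -5.6, 7.8]
grip_width: 0.439
```

```bash
python3 -c "
from h import *
state('s10');print(plat('s10'))"
```

```text
16.2 [0.5198 0.3568 0.0929] yaw 1.357 j7 0.71 [ 0.12 -5.39  7.24] tz [-0.124 -0.1   -0.106 -0.093]
(np.int64(363), 0.174, 'mm')
('plat z', np.float64(0.0661))
```

{"method": "move_arm", "body": {
  "motion": "0 0 0 -0.1; 0 0 0 -0.2; 0 0 0 -0.2; 0 0 0 -0.2"
}}

```text
clock: 16.7
position: [0.5197, 0.3564, 0.0928]
ee_rot: [-0.387, 0.592, 0.386, 0.593]
ft_force: [0.2, -7.3, 9.2]
grip_width: 0.432
```

```bash
python3 -c "
from h import *
state('s11');print(plat('s11'))"
```

```text
16.85 [0.5197 0.3565 0.0929] yaw 1.157 j7 0.52 [ 0.73 -5.44  9.16] tz [-0.12  -0.045 -0.111 -0.137]
(np.int64(365), -0.167, 'mm')
('plat z', np.float64(0.0671))
```

{"method": "move_arm", "body": {
  "motion": "0 -0.0005 0 -0.1; 0 -0.001 0 -0.2; 0 -0.001 0 -0.2; 0 -0.001 0 -0.2"
}}

```text
clock: 17.35
position: [0.5195, 0.3562, 0.0929]
ee_rot: [-0.326, 0.627, 0.326, 0.628]
ft_force: [1.6, -4.0, 7.7]
grip_width: 0.438
```

```bash
python3 -c "
from h import *
state('s12');print(plat('s12'))"
```

```text
17.5 [0.5195 0.3562 0.0929] yaw 0.958 j7 0.34 [ 0.8  -4.    7.71] tz [-0.008 -0.019  0.    -0.068]
(np.int64(365), 0.235, 'mm')
('plat z', np.float64(0.0679))
```

View pics/s12c.png

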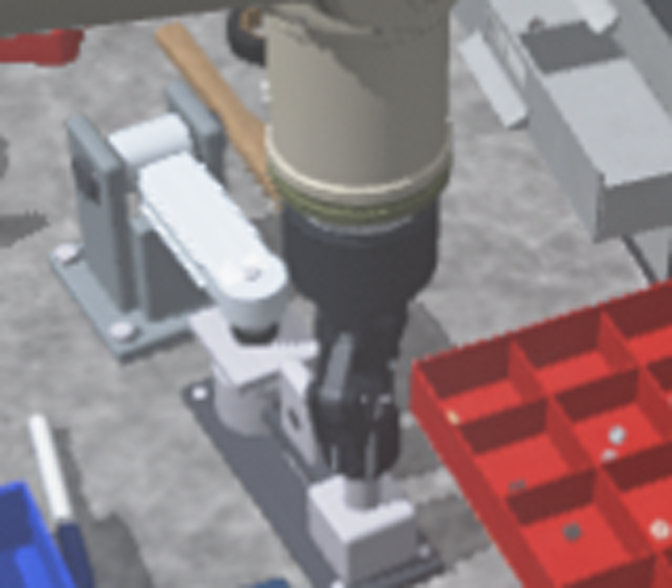

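```bash
cat >> h.py <<'E'
def ecc(a,b,box=(152,178,268,290)):
    v0,v1,u0,u1=box
    g=lambda n:cv2.GaussianBlur(cv2.cvtColor(load(n)['im'],cv2.COLOR_RGB2GRAY).astype(np.float32),(0,0),1)
    A=g(a)[v0:v1,u0:u1];B=g(b)
    B=B[v0:v1,u0:u1]
    W=np.eye(2,3,dtype=np.float32)
    c,W=cv2.findTransformECC(A,B,W,cv2.MOTION_TRANSLATION,(3,200,1e-6),None,1)
    return W[:,2].round(3),round(c,4)
E
python3 -c "
from h import *
for n in ['scene0','s9','s10','s11','s12']: print(n,ecc('s7',n),ecc('s7',n,(135,175,240,268)))
"
```

```text
scene0 (array([ 0.103, -0.134], dtype=float32), 0.9603) (array([1.068, 2.373], dtype=float32), 0.9148)
s9 (array([-0.076, -0.063], dtype=float32), 0.9774) (array([-0.015,  0.005], dtype=float32), 0.9999)
s10 (array([-0.089, -0.08 ], dtype=float32), 0.9751) (array([-0.019, -0.005], dtype=float32), 0.9998)
s11 (array([-0.107, -0.12 ], dtype=float32), 0.9745) (array([-0.022, -0.02 ], dtype=float32), 0.9997)
s12 (array([-0.124, -0.253], dtype=float32), 0.956) (array([-0.011, -0.059], dtype=float32), 0.9992)
```

{"method": "move_arm", "body": {
  "motion": "0 0 0 -0.05; 0 0 0 -0.1; 0 0 0 -0.1; 0 0 0 -0.1"
}}

```text
clock: 18.0
position: [0.5194, 0.3561, 0.0929]
ee_rot: [-0.294, 0.642, 0.294, 0.644]
ft_force: [0.4, -4.8, 8.7]
grip_width: 0.438
```

```bash
python3 -c "
from h import *
state('s13');print(plat('s13'))
for a,b in [('s9','s10'),('s10','s11'),('s11','s12'),('s12','s13'),('s9','s13')]: print(a,b,ecc(a,b),ecc(a,b,(135,175,240,268)))"
```

```text
18.15 [0.5194 0.3561 0.0928] yaw 0.858 j7 0.25 [ 0.05 -5.43  8.8 ] tz [ 0.006 -0.077 -0.037 -0.022]
(np.int64(365), 0.743, 'mm')
('plat z', np.float64(0.0681))
s9 s10 (array([-0.005, -0.034], dtype=float32), 0.9993) (array([-0.004, -0.008], dtype=float32), 1.0)
s10 s11 (array([-0.005, -0.018], dtype=float32), 0.9994) (array([-0.001, -0.014], dtype=float32), 1.0)
s11 s12 (array([-0.074, -0.159], dtype=float32), 0.9917) (array([-0.002, -0.031], dtype=float32), 0.9997)
s12 s13 (array([ 0.067, -0.215], dtype=float32), 0.9909) (array([-0.003, -0.081], dtype=float32), 0.999)
s9 s13 (array([ 0.014, -0.429], dtype=float32), 0.9595) (array([-0.02, -0.11], dtype=float32), 0.9967)
```

{"method": "move_arm", "body": {
  "motion": "0 0 0 0; 0 0 0 0; 0 0 0 0; 0 0 0 0",
  "grip": 0.65
}}

```text
clock: 18.65
position: [0.5182, 0.3569, 0.0912]
ee_rot: [-0.294, 0.643, 0.295, 0.643]
ft_force: [0.2, -0.0, -0.1]
grip_width: 0.651
```

```bash
python3 -c "
from h import *
state('s14');print(plat('s14'))
for a,b in [('s13','s14'),('s9','s14')]: print(a,b,ecc(a,b),ecc(a,b,(135,175,240,268)))"
```

```text
18.8 [0.5182 0.3569 0.0913] yaw 0.859 j7 0.25 [ 0.14  0.04 -0.33] tz [-0.088 -0.009  0.005  0.003]
(np.int64(363), 0.75, 'mm')
('plat z', np.float64(0.0687))
s13 s14 (array([-0.139,  0.038], dtype=float32), 0.9926) (array([0.002, 0.005], dtype=float32), 1.0)
s9 s14 (array([-0.157, -0.385], dtype=float32), 0.9596) (array([-0.018, -0.111], dtype=float32), 0.9967)
```

{"method": "move_arm", "body": {
  "motion": "0 0 0.02 0; 0 0 0.05 0; 0 -0.01 0.10 0; 0 -0.04 0.14 0; 0 -0.08 0.15 0; 0 -0.12 0.15 0; 0 -0.12 0.15 0; 0 -0.12 0.15 0"
}}

```text
clock: 19.8
position: [0.5183, 0.2375, 0.2424]
ee_rot: [-0.294, 0.642, 0.295, 0.643]
ft_force: [1.0, 0.4, -0.0]
grip_width: 0.65
```

```bash
python3 -c "
from h import *
state('s15');print(plat('s15'))
snap('top','t15')
P0=cloud(load('top0'));P=cloud(load('t15'))
print('top lift',1e3*np.nanmedian((P-P0)[242:256,205:234,2]))
for a,b in [('s14','s15'),('s9','s15')]: print(a,b,ecc(a,b),ecc(a,b,(135,175,240,268)))"
```

```text
19.95 [0.518  0.238  0.2415] yaw 0.859 j7 0.39 [-0.44 -0.64 -0.61] tz [0.069 0.03  0.016 0.006]
(np.int64(364), 0.884, 'mm')
('plat z', np.float64(0.0686))
top lift 0.6881442773355451
s14 s15 (array([ 0.105, -0.075], dtype=float32), 0.9799) (array([-0.   , -0.006], dtype=float32), 1.0)
s9 s15 (array([-0.046, -0.459], dtype=float32), 0.9243) (array([-0.011, -0.108], dtype=float32), 0.9966)
```

View pics/s15.png

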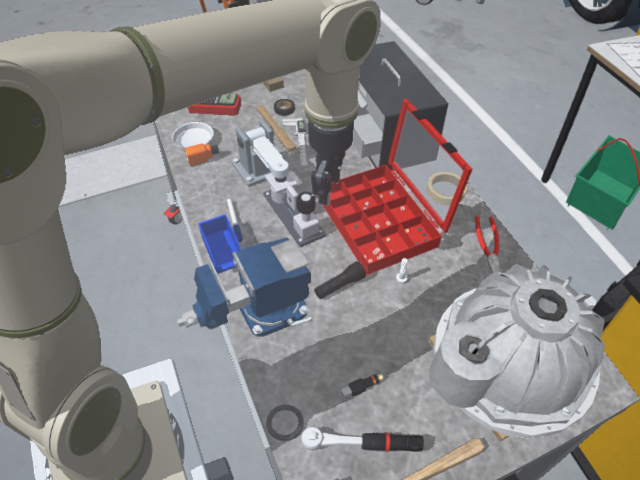

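View pics/s15c.png

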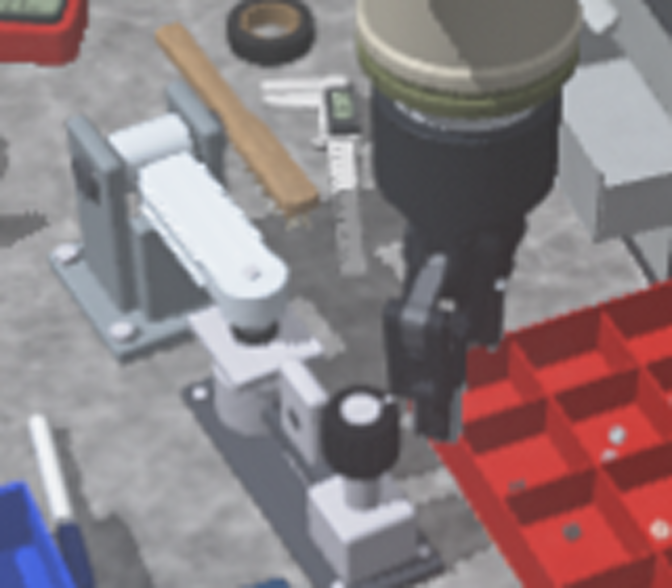

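```bash
python3 -c "
from h import *
print(hand_in())"
```

```text
the job is handed in; nothing more can be done
None
```

I set the jack under the arm's foot, turned its knob clockwise about 1.6 rad until the platform bore on the foot, then let go, drew back and handed in at about 20 s. `hand_in` gave no verdict.

**Contact:** Two signs agreed. The nose began to rise, by about the predicted amount in the last 0.1 rad. The turning moment also rose by about 0.08 N m, though I had shifted the tool sideways by 1 mm in that step, so the moment is weaker evidence.

**Nose lift:** The last checks put the nose about 0.7 mm (top camera) to 0.9 mm (scene camera) above its start. That is inside the 3 mm limit. It also means the arm has come slightly off its stop, so it is a little past a bare touch. I did not turn the knob back, because gripping it again could have disturbed the jack.

**Position:** Before I turned the knob, the platform's middle was within about 5 mm of the nose centre. My nose estimates from different views differed by up to 6 mm. I did not measure this again after turning, but the jack looked unmoved and upright in the last picture.

**Other checks:** The torch and speed sensor looked undisturbed in that picture. The gripper was clear of everything.

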